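# Check in three rack vials by touch, in order

### The arm

A 6-joint arm with a two-finger parallel gripper is mounted at the origin on a cart in front of the work surface, level with it; the furniture and walls round the work are solid. World frame = base frame: x ahead of the robot, y to its left, z up, the work surface at z = 0. Lengths are in m, angles in degrees, forces in N, time in s.
With the tool pointing down it reaches from about 0.35 to 1 m from the base axis. Payload 7.1 kg.
Tool frame: the origin (TCP) lies between the finger pads; the fingertips stand r.tips_ahead ahead of it and the grasp point (between the pads) lies 11 mm behind it (r.tips_ahead is the distance from the TCP to the fingertips, in m); z points along the fingers, y is the line along which they close (so a half turn about z gives the same grasp; the last joint's range is limited). The gripper opens to 85 mm and grips with 20 to 120 N. Pads are 22 mm wide; open, the fingers measure 114 mm over their backs; the gripper's body (76 mm by 85 mm) begins 54 mm behind the grasp point. The pads swing forward as they close: fully open they stand 13 mm farther back than shut.
Start: joints at [74.485, 24.242, 93.386, -0, 62.372, -1.089], TCP at [0.156, 0.605, 0.239] pointing down, gripper open.
Joint ranges: [-172.04, 172.04], [-51.8, 120.97], [4.93, 147.93], [-75.15, 255.16], [6.16, 154.13], [-145.62, 145.62]. Speed limits (degrees/s): [136.94, 136.94, 172.46, 180, 180, 180].

### API

Orientations are given as a 3x3 rotation matrix whose columns are the frame's x, y, z axes.
In Python, from bench import r gives the robot as it stands.
- The arm moves only by the tool jog_arm, never from a script. Its argument "rows" is a list of rows, each a list of 7 numbers: the shift along the tool's x, y, z in m, then the turn, a rotation vector about the tool's x, y, z in units of 6 degrees (1.0 is 6 degrees), then the closure, from 0 (fully open) to 1 (shut). In form: [[dx, dy, dz, wx, wy, wz, hand], ...]. A call has 1 to 20 rows; each row shifts and turns the commanded pose from where the row before left it, along the tool's axes as they then stand; what a row does not reach is not made up. A row lasts 1/12 s, in which the tool goes at most 41.7 mm and 7.16 degrees, less where a joint would pass 70% of its speed; a pose out of reach is approached as far as the arm can. A call is refused whole if a number of a shift passes 0.0417 or a number of a turn 1, either way. A call with a gripper value outside its range is refused whole. The fingers move at their own pace and stop on an object; the grip force is fixed at half the most. Time passes only in rows, so rows that do not move let the fingers close. It gives the time, the measured TCP pose, the force, the opening and the grip force at its end, in the units of the state.
- r.observe(): the state, without advancing time (a new reading comes with each control period).
- r.snapshot(name): name is "side" or "top"; returns a dict with "pixels" (384x512x3 uint8, blue, green, red), "fovy" (degrees; the focal length in pixels is half the picture's height over the tangent of half this angle, whatever the lens; pixels are square), "cx", "cy" (the principal point, pixels), "extrinsics" (4x4, takes a point from camera to world coordinates). Camera axes: x right, y down, z forward; pixel columns grow to the right and rows downward; lengths in m; the calibration is good to about 2 mm. A picture is of the moment at which its call begins. There is no depth.
- r.close_job(): hands the job in; it is judged then, once.
The state is a dict: "clock": time; "qpos": joint angles; "joint_velocities": joint speeds; "joint_torque": joint torques, N m; "position": TCP position; "ee_rot": TCP orientation; "force": force on the tool from outside, world axes, zero at the start; "moment": the same for the moment, N m; "opening": opening from 0.0 (shut) to 1.0 (fully open); "grip_force": force on a finger pad.
Only numpy, scipy, OpenCV 4.12 (cv2) and the standard library are available. Lean on these libraries where they do the work, as an engineer would, in place of code of your own. Each camera call takes 0.05 s, during which the arm holds its last target. There are 200 camera calls.

### The job

Check in three of the four sample vials in the rack: with the fingertips press on the black cap first, then the red cap, then the blue cap, each gently straight down until its sliding seat is at the bottom, where it stays by itself. Leave the yellow-capped vial up, do not grasp or lift any vial, and do not disturb the other things on the bench.

Things in the scene. Friction and masses are not known exactly. Their poses are not given: they have to be found in the camera images.
- rack: sampler rack screwed to the bench, 78 mm deep (its x), 262 mm long (its y), 54 mm tall: grey base and end cheeks, aluminium top plate. Origin: centre of its underside, z up. Four wells (31 mm holes) in a row at x = 0, y = -84, -28, +28, +84 mm; any vial may stand in any well, each on a white cup on a stiff slide. Raised, a vial's underside is 26 mm above the rack's underside; pressed home it is 16 mm.
- rack_top (a point): middle of the rack's top plate, on its upper face (54 mm up). A raised vial's cap top is 32 mm above this face, pressed home 22 mm: the seats travel 10 mm. A seat needs about 3 N to start and 4.5 N near the bottom stop, and stays where it is left. The cup rests on a rubber cushion that gives and springs back, 2.5 N per mm, up to 5 mm.
- vial_black: first to press: glass sample vial with a black screw cap, loose in one of the rack's four wells; 27 mm across, 60 mm tall, cap 26 mm across and its top 12 mm. Origin: centre of its underside, z up along the vial (cap top at z = +60 mm). At the start its seat is raised.
- vial_red: second to press: glass sample vial with a red screw cap, loose in one of the rack's four wells; 27 mm across, 60 mm tall, cap 26 mm across and its top 12 mm. Origin: centre of its underside, z up along the vial (cap top at z = +60 mm). At the start its seat is raised.
- vial_blue: third to press: glass sample vial with a blue screw cap, loose in one of the rack's four wells; 27 mm across, 60 mm tall, cap 26 mm across and its top 12 mm. Origin: centre of its underside, z up along the vial (cap top at z = +60 mm). At the start its seat is raised.
- vial_yellow: not to be pressed: glass sample vial with a yellow screw cap, loose in one of the rack's four wells; 27 mm across, 60 mm tall, cap 26 mm across and its top 12 mm. Origin: centre of its underside, z up along the vial (cap top at z = +60 mm). Its seat stays raised.
- beaker: bystander: clear open beaker, 54 mm across, 66 mm tall; origin centre of underside
- tape_roll: bystander: roll of tan tape lying flat, 67 mm across, 19 mm tall; origin centre of underside
- bottle: bystander: pale translucent reagent bottle with black cap, 64 mm across, 130 mm tall; origin centre of underside
- seal_tin: bystander: round metal tin with lid, 62 mm across, 22 mm tall; origin centre of underside

How it is judged:
By the outcome, as a careful person would: the job done as asked, in the order asked, and still so for the second after the job is handed in, with the robot touching nothing.
It also fails if it takes over 45 s, if anything falls off the work surface, if the arm or the gripper's body presses on something with over 40 N, if the wrist force passes 120 N, or if a joint passes its speed limit or range.

## Working session

There is one attempt and no reset: what is moved stays moved. The work goes in short steps, Python scripts to look and compute and a tool call to move; the robot and the scene stay as the last step left them, time stands still between calls to the robot, and variables do not carry over. Pictures are saved under pics/ and viewed, at most 10 in all, crops included, and the job is handed in when it is done.

Besides the shell and the picture viewer there is one more tool, called after ">>>" in YAML: its name, and indented under it one key for each argument. jog_arm: Moves the arm, as the interface text tells. Its arguments: {"type":"object","properties":{"rows":{"type":"array","items":{"type":"array","items":{"type":"number"}}}},"required":["rows"]}

```bash
mkdir -p pics; python3 - <<'E'
from bench import r
import cv2
for n in("top","side"):
    s=r.snapshot(n);cv2.imwrite(f"pics/{n}0.png",s["pixels"]);print(n,s["fovy"],s["cx"],s["cy"],s["extrinsics"])
print(r.tips_ahead,r.observe())
E
```

```text
top 42.7779828139293 248.78875661513806 187.7308653263892 [[ 0.01327147 -0.9884332   0.15107506  0.23915632]
 [-0.99979232 -0.01545447 -0.01328472 -0.2216794 ]
 [ 0.01546584 -0.15086737 -0.98843302  1.58598132]
 [ 0.          0.          0.          1.        ]]
side 52.720812357664805 254.81602759734986 194.1062217882108 [[-9.99828541e-01  1.85006723e-02  7.83255086e-04  4.47577482e-01]
 [ 6.59702561e-03  3.95407271e-01 -9.18482210e-01  6.93872792e-01]
 [-1.73022432e-02 -9.18319561e-01 -3.95461524e-01  4.59879671e-01]
 [ 0.00000000e+00  0.00000000e+00  0.00000000e+00  1.00000000e+00]]
0.008 {'clock': 0.1, 'qpos': array([ 7.44844634e+01,  2.42811716e+01,  9.34271562e+01, -1.18293433e-03,
        6.23709450e+01, -1.08718601e+00]), 'joint_velocities': array([ 0.05939145, -0.09718884, -0.13038801,  0.09710734,  0.01435329,
        0.04301556]), 'joint_torque': array([ 5.37627766e-04, -5.58423150e+01, -2.82446909e+01,  7.69222288e-05,
        2.98116509e-03, -1.87265448e-05]), 'position': array([0.15556804, 0.60483613, 0.23861051]), 'ee_rot': array([[-9.68462376e-01,  2.49159593e-01, -3.52479151e-04],
       [ 2.49159842e-01,  9.68461451e-01, -1.33804234e-03],
       [ 7.97638471e-06, -1.38366732e-03, -9.99999043e-01]]), 'force': array([-0.0864466 ,  0.07916992, -0.55562563]), 'moment': array([ 0.00208372,  0.0002572 , -0.03369771]), 'grip_force': 0.0, 'opening': 0.995836291975063}
```

View pics/top0.png

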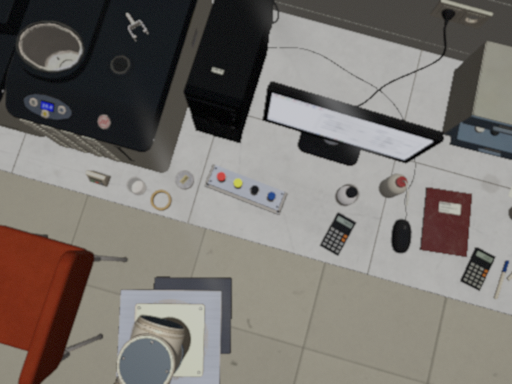

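View pics/side0.png

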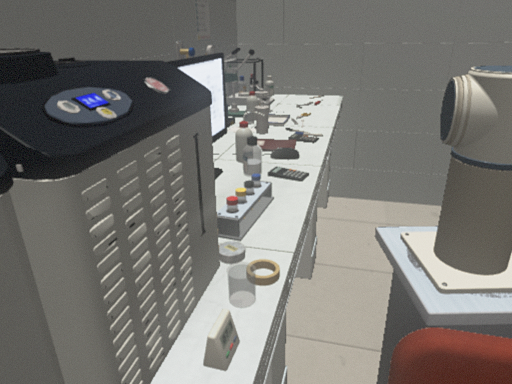

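```bash
cat > h.py <<'E'
import numpy as np
def K(s):
    f=192/np.tan(np.radians(s["fovy"]/2)); return f
def ray(s,u,v):
    f=K(s);E=s["extrinsics"];d=E[:3,:3]@np.array([(u-s["cx"])/f,(v-s["cy"])/f,1]);return E[:3,3],d
def atz(s,u,v,z):
    o,d=ray(s,u,v);return o+d*(z-o[2])/d[2]
def proj(s,p):
    E=s["extrinsics"];c=E[:3,:3].T@(np.array(p)-E[:3,3]);return K(s)*c[:2]/c[2]+[s["cx"],s["cy"]]
E
python3 - <<'E'
from bench import r
from h import *
import cv2
t=r.snapshot("top");s=r.snapshot("side")
for n,u,v in[("red",221,177),("yel",238,183),("blk",255,190),("blu",271,197)]:
    p=atz(t,u,v,.086);print(n,p,"side",proj(s,p))
for u,v,z in[(268,95,.3),(268,120,.1),(0,125,0),(160,170,0),(145,145,.3),(0,95,.3),(180,100,.3),(195,135,.2),(245,140,.2)]: print(u,v,z,atz(t,u,v,z))
a=cv2.resize(t["pixels"][155:220,195:295],None,fx=7,fy=7,interpolation=cv2.INTER_CUBIC)
b=cv2.resize(s["pixels"][165:235,205:285],None,fx=7,fy=7,interpolation=cv2.INTER_CUBIC)
cv2.imwrite("pics/ta.png",a);cv2.imwrite("pics/sa.png",b)
E
```

```text
red [ 0.50075382 -0.15515431  0.086     ] side [232.97354431 197.70352335]
yel [ 0.48272565 -0.2082058   0.086     ] side [241.07686042 189.06788905]
blk [ 0.4616167  -0.26115222  0.086     ] side [249.57401165 181.24587426]
blu [ 0.4405293  -0.31083438  0.086     ] side [257.30863648 174.54350396]
268 95 0.3 [ 0.69303624 -0.28809528  0.3       ]
268 120 0.1 [ 0.68198692 -0.29902503  0.1       ]
0 125 0 [0.67880757 0.58368288 0.        ]
160 170 0 [0.53586823 0.04919368 0.        ]
145 145 0.3 [0.54723063 0.04081693 0.3       ]
0 95 0.3 [0.67942894 0.43882981 0.3       ]
180 100 0.3 [ 0.67436934 -0.04848222  0.3       ]
195 135 0.2 [ 0.60339597 -0.0820962   0.2       ]
245 140 0.2 [ 0.59098865 -0.22744695  0.2       ]
```

View pics/ta.png

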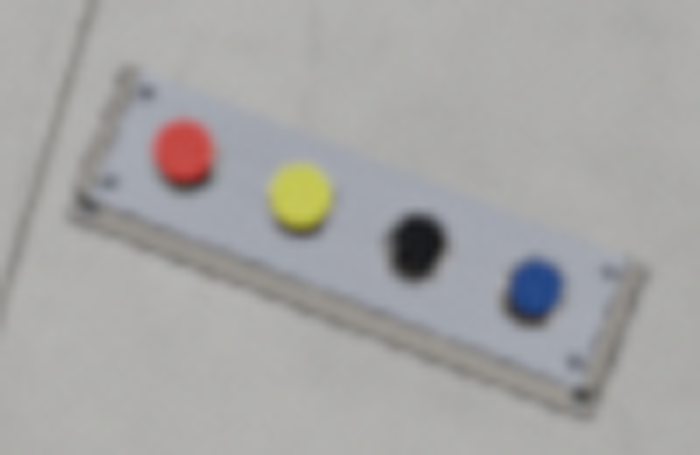

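View pics/sa.png

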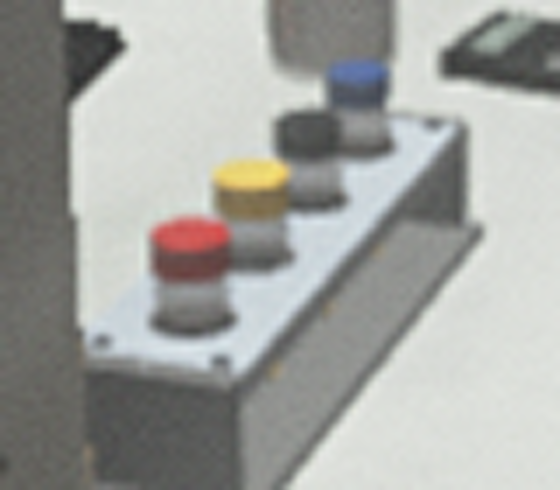

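Both views agree: from the left the caps are red, yellow, black, blue. Red is near (0.50, -0.155) and blue near (0.44, -0.31). The machine on the left means swinging over with the arm pulled in.

>>> jog_arm:
  rows:
    - [-0.003, -0.012, -0.012, 0, 0, 0, 1]
    - [-0.006, -0.026, -0.013, 0, 0, 0, 1]
    - [-0.006, -0.026, -0.013, 0, 0, 0, 1]
    - [-0.006, -0.026, -0.013, 0, 0, 0, 1]
    - [-0.006, -0.026, -0.013, 0, 0, 0, 1]
    - [-0.006, -0.026, -0.013, 0, 0, 0, 1]
    - [-0.006, -0.026, -0.013, 0, 0, 0, 1]
    - [-0.006, -0.026, -0.01, 0, 0, 0, 1]
    - [-0.003, -0.01, 0, 0, 0, 0, 1]

```text
clock: 0.95
position: [0.1512, 0.3937, 0.3409]
ee_rot: [[-0.968, 0.249, 0.001], [0.249, 0.968, 0.002], [-0.001, 0.002, -1.0]]
force: [0.1, -0.1, -0.3]
opening: -0.001
grip_force: 0.0
```

>>> jog_arm:
  rows:
    - [-0.011, -0.008, 0, 0, 0, 0, 1]
    - [-0.022, -0.015, 0, 0, 0, 0, 1]
    - [-0.022, -0.015, 0, 0, 0, 0, 1]
    - [-0.022, -0.015, 0, 0, 0, 0, 1]
    - [-0.022, -0.015, 0, 0, 0, 0, 1]
    - [-0.022, -0.015, 0, 0, 0, 0, 1]
    - [-0.022, -0.015, 0, 0, 0, 0, 1]
    - [-0.022, -0.015, 0, 0, 0, 0, 1]
    - [-0.022, -0.015, 0, 0, 0, 0, 1]
    - [-0.022, -0.015, 0, 0, 0, 0, 1]
    - [-0.022, -0.015, 0, 0, 0, 0, 1]
    - [-0.022, -0.015, 0, 0, 0, 0, 1]
    - [-0.022, -0.015, 0, 0, 0, 0, 1]
    - [-0.022, -0.015, 0, 0, 0, 0, 1]
    - [-0.011, -0.007, 0, 0, 0, 0, 1]

```text
clock: 2.2
position: [0.3991, 0.1139, 0.3389]
ee_rot: [[-0.968, 0.251, 0.0], [0.251, 0.968, -0.0], [-0.0, -0.0, -1.0]]
force: [0.4, 1.3, 0.4]
opening: 0.001
grip_force: 0.0
```

```bash
python3 - <<'E'
from bench import r
from h import *
t=r.snapshot("top")
P=np.array([atz(t,u,v,.086) for u,v in[(221.0,176.),(237.6,182.4),(254.1,188.6),(271.1,195.6)]])[:,:2]
k=np.array([-84,-28,28,84])/1000
d=k@P;d/=np.linalg.norm(d);F=P.mean(0)+np.outer(k,d)
print(P,F,d,r.observe())
E
```

```text
[[ 0.5039039  -0.15508556]
 [ 0.48458999 -0.20693506]
 [ 0.46595375 -0.25831603]
 [ 0.44489812 -0.31111556]] [[ 0.50444381 -0.15425387]
 [ 0.48470556 -0.20665999]
 [ 0.46496731 -0.25906611]
 [ 0.44522907 -0.31147224]] [-0.35246868 -0.93582361] {'clock': 2.25, 'qpos': array([ 1.42488562e+01, -1.13132929e+00,  1.11772097e+02, -6.81586720e-02,
        6.93263568e+01, -6.11809447e+01]), 'joint_velocities': array([ 3.29755813, -1.20945681,  1.46392016,  0.98151421,  0.61703571,
        4.63948798]), 'joint_torque': array([  1.42410479, -31.51501179, -28.18804979,   0.4303159 ,
         0.45035597,  -0.03345863]), 'position': array([0.3998733 , 0.11348764, 0.33893434]), 'ee_rot': array([[-9.67945202e-01,  2.51160100e-01,  8.30312629e-04],
       [ 2.51159323e-01,  9.67945306e-01, -9.37463105e-04],
       [-1.03915054e-03, -6.98872158e-04, -9.99999216e-01]]), 'force': array([ 1.42743728, -1.17113604,  0.45666899]), 'moment': array([-0.02962963, -0.0451881 ,  0.00201859]), 'grip_force': 0.0, 'opening': -0.0002248567698123015}
```

>>> jog_arm:
  rows:
    - [-0.006, -0.012, 0, 0, 0, 0, 1]
    - [-0.011, -0.025, 0, 0, 0, 0, 1]
    - [-0.011, -0.025, 0, 0, 0, 0, 1]
    - [-0.011, -0.025, 0, 0, 0, 0, 1]
    - [-0.011, -0.025, 0, 0, 0, 0, 1]
    - [-0.011, -0.025, 0.01, 0, 0, 0, 1]
    - [-0.011, -0.025, 0.02, 0, 0, 0, 1]
    - [-0.011, -0.025, 0.02, 0, 0, 0, 1]
    - [-0.011, -0.025, 0.02, 0, 0, 0, 1]
    - [-0.011, -0.025, 0.02, 0, 0, 0, 1]
    - [-0.011, -0.025, 0.02, 0, 0, 0, 1]
    - [-0.011, -0.025, 0.02, 0, 0, 0, 1]
    - [-0.011, -0.025, 0.02, 0, 0, 0, 1]
    - [-0.011, -0.025, 0.02, 0, 0, 0, 1]
    - [-0.0075, -0.0073, 0.02, 0, 0, 0, 1]
    - [0, 0, 0.015, 0, 0, 0, 1]
    - [0, 0, 0, 0, 0, 0, 1]
    - [0, 0, 0, 0, 0, 0, 1]

```text
clock: 3.75
position: [0.4625, -0.256, 0.1333]
ee_rot: [[-0.968, 0.249, -0.002], [0.249, 0.968, 0.002], [0.003, 0.001, -1.0]]
force: [-0.2, -0.6, 0.8]
opening: 0.001
grip_force: 0.0
```

```bash
python3 - <<'E'
from bench import r
import cv2
o=r.observe();print(o["position"],o["force"],o["qpos"])
im=[cv2.resize(r.snapshot(n)["pixels"][y:y+110,x:x+130],None,fx=3,fy=3,interpolation=cv2.INTER_CUBIC) for n,x,y in(("top",190,130),("side",180,130))]
cv2.imwrite("pics/c1.png",cv2.hconcat(im))
E
```

```text
[ 0.46254329 -0.25601276  0.13329286] [-0.18549036 -0.60096996  0.81552729] [-3.02578193e+01  2.51119031e+01  1.09552853e+02  1.00047228e-02
  4.54990318e+01 -1.05837647e+02]
```

View pics/c1.png

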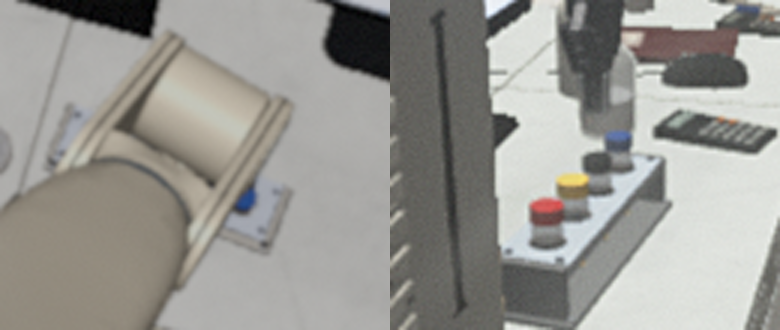

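>>> jog_arm:
  rows:
    - [-0.003, -0.002, 0.005, 0, 0, 0, 1]
    - [0, 0, 0.01, 0, 0, 0, 1]
    - [0, 0, 0.01, 0, 0, 0, 1]
    - [0, 0, 0.005, 0, 0, 0, 1]
    - [0, 0, 0, 0, 0, 0, 1]
    - [0, 0, 0, 0, 0, 0, 1]
    - [0, 0, 0, 0, 0, 0, 1]

```text
clock: 4.43
position: [0.4655, -0.2595, 0.1043]
ee_rot: [[-0.968, 0.249, -0.0], [0.249, 0.968, 0.0], [0.0, 0.0, -1.0]]
force: [-0.2, 0.1, -0.2]
opening: 0.0
grip_force: 0.0
```

>>> jog_arm:
  rows:
    - [0, 0, 0.002, 0, 0, 0, 1]
    - [0, 0, 0.002, 0, 0, 0, 1]
    - [0, 0, 0.002, 0, 0, 0, 1]
    - [0, 0, 0.002, 0, 0, 0, 1]
    - [0, 0, 0.001, 0, 0, 0, 1]
    - [0, 0, 0, 0, 0, 0, 1]
    - [0, 0, 0, 0, 0, 0, 1]
    - [0, 0, 0, 0, 0, 0, 1]

```text
clock: 5.1
position: [0.4655, -0.2595, 0.0953]
ee_rot: [[-0.968, 0.249, 0.0], [0.249, 0.968, -0.0], [-0.0, -0.0, -1.0]]
force: [0.2, 1.2, -0.7]
opening: -0.001
grip_force: 0.0
```

>>> jog_arm:
  rows:
    - [0, 0, 0.002, 0, 0, 0, 1]
    - [0, 0, 0.002, 0, 0, 0, 1]
    - [0, 0, 0.001, 0, 0, 0, 1]
    - [0, 0, 0, 0, 0, 0, 1]
    - [0, 0, 0, 0, 0, 0, 1]
    - [0, 0, 0, 0, 0, 0, 1]

```text
clock: 5.6
position: [0.4657, -0.2596, 0.0904]
ee_rot: [[-0.968, 0.249, 0.0], [0.249, 0.968, -0.0], [-0.0, -0.0, -1.0]]
force: [-0.1, 0.5, 3.0]
opening: 0.0
grip_force: 1.1
```

>>> jog_arm:
  rows:
    - [0, 0, 0.001, 0, 0, 0, 1]
    - [0, 0, 0.001, 0, 0, 0, 1]
    - [0, 0, 0.001, 0, 0, 0, 1]
    - [0, 0, 0.001, 0, 0, 0, 1]
    - [0, 0, 0.001, 0, 0, 0, 1]
    - [0, 0, 0, 0, 0, 0, 1]
    - [0, 0, 0, 0, 0, 0, 1]
    - [0, 0, 0, 0, 0, 0, 1]

```text
clock: 6.27
position: [0.4656, -0.2595, 0.0853]
ee_rot: [[-0.968, 0.249, 0.0], [0.249, 0.968, -0.0], [-0.0, -0.0, -1.0]]
force: [1.3, 0.1, 3.4]
opening: -0.001
grip_force: 1.5
```

>>> jog_arm:
  rows:
    - [0, 0, 0.001, 0, 0, 0, 1]
    - [0, 0, 0.001, 0, 0, 0, 1]
    - [0, 0, 0.001, 0, 0, 0, 1]
    - [0, 0, 0, 0, 0, 0, 1]
    - [0, 0, 0, 0, 0, 0, 1]
    - [0, 0, 0, 0, 0, 0, 1]

```text
clock: 6.77
position: [0.4657, -0.2595, 0.0824]
ee_rot: [[-0.968, 0.249, 0.0], [0.249, 0.968, -0.0], [-0.0, -0.0, -1.0]]
force: [0.4, -0.7, 4.4]
opening: -0.001
grip_force: 2.5
```

>>> jog_arm:
  rows:
    - [0, 0, 0.001, 0, 0, 0, 1]
    - [0, 0, 0, 0, 0, 0, 1]
    - [0, 0, 0, 0, 0, 0, 1]
    - [0, 0, 0, 0, 0, 0, 1]

```text
clock: 7.1
position: [0.4657, -0.2596, 0.0816]
ee_rot: [[-0.968, 0.249, 0.0], [0.249, 0.968, -0.0], [-0.001, -0.0, -1.0]]
force: [0.9, -0.3, 7.1]
opening: 0.0
grip_force: 3.4
```

>>> jog_arm:
  rows:
    - [0, 0, 0.001, 0, 0, 0, 1]
    - [0, 0, 0, 0, 0, 0, 1]
    - [0, 0, 0, 0, 0, 0, 1]
    - [0, 0, 0, 0, 0, 0, 1]

```text
clock: 7.43
position: [0.4658, -0.2597, 0.0808]
ee_rot: [[-0.968, 0.249, 0.001], [0.249, 0.968, -0.0], [-0.001, -0.0, -1.0]]
force: [-0.8, -0.2, 9.1]
opening: -0.001
grip_force: 4.4
```

>>> jog_arm:
  rows:
    - [0, 0, -0.005, 0, 0, 0, 1]
    - [0, 0, -0.015, 0, 0, 0, 1]
    - [0, 0, -0.02, 0, 0, 0, 1]
    - [0, 0, -0.01, 0, 0, 0, 1]
    - [-0.001, 0.01, 0, 0, 0, 0, 1]
    - [-0.002, 0.02, 0, 0, 0, 0, 1]
    - [-0.002, 0.02, 0, 0, 0, 0, 1]
    - [-0.002, 0.02, 0, 0, 0, 0, 1]
    - [-0.002, 0.02, 0, 0, 0, 0, 1]
    - [-0.0014, 0.015, 0, 0, 0, 0, 1]
    - [-0.001, 0.0066, 0, 0, 0, 0, 1]
    - [0, 0, 0, 0, 0, 0, 1]
    - [0, 0, 0, 0, 0, 0, 1]
    - [0, 0, 0, 0, 0, 0, 1]

```text
clock: 8.6
position: [0.504, -0.1546, 0.13]
ee_rot: [[-0.968, 0.249, -0.001], [0.249, 0.968, 0.0], [0.001, -0.0, -1.0]]
force: [0.2, 0.1, -0.6]
opening: 0.002
grip_force: 0.0
```

```bash
python3 - <<'E'
from bench import r
import cv2
im=[cv2.resize(r.snapshot(n)["pixels"][y:y+110,x:x+130],None,fx=3,fy=3,interpolation=cv2.INTER_CUBIC) for n,x,y in(("top",190,130),("side",180,130))]
cv2.imwrite("pics/c2.png",cv2.hconcat(im))
E
```

```text
(no output)
```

View pics/c2.png

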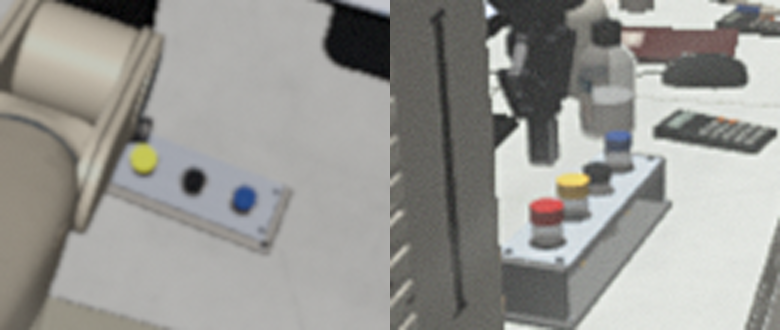

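Black now sits lower than the other caps, and the fingertips are over red (side view crop about (543, 160), cap at (546, 207)). Next is red.

>>> jog_arm:
  rows:
    - [0, 0, 0.007, 0, 0, 0, 1]
    - [0, 0, 0.012, 0, 0, 0, 1]
    - [0, 0, 0.01, 0, 0, 0, 1]
    - [0, 0, 0.005, 0, 0, 0, 1]
    - [0, 0, 0.001, 0, 0, 0, 1]
    - [0, 0, 0.001, 0, 0, 0, 1]
    - [0, 0, 0.001, 0, 0, 0, 1]
    - [0, 0, 0.001, 0, 0, 0, 1]
    - [0, 0, 0.001, 0, 0, 0, 1]
    - [0, 0, 0, 0, 0, 0, 1]
    - [0, 0, 0, 0, 0, 0, 1]
    - [0, 0, 0, 0, 0, 0, 1]

```text
clock: 9.7
position: [0.5045, -0.1542, 0.0915]
ee_rot: [[-0.968, 0.249, 0.0], [0.249, 0.968, -0.0], [-0.0, -0.0, -1.0]]
force: [-0.5, -1.5, 2.8]
opening: 0.004
grip_force: 1.3
```

>>> jog_arm:
  rows:
    - [0, 0, 0.001, 0, 0, 0, 1]
    - [0, 0, 0.001, 0, 0, 0, 1]
    - [0, 0, 0.001, 0, 0, 0, 1]
    - [0, 0, 0.001, 0, 0, 0, 1]
    - [0, 0, 0.001, 0, 0, 0, 1]
    - [0, 0, 0.001, 0, 0, 0, 1]
    - [0, 0, 0.001, 0, 0, 0, 1]
    - [0, 0, 0, 0, 0, 0, 1]
    - [0, 0, 0, 0, 0, 0, 1]
    - [0, 0, 0, 0, 0, 0, 1]

```text
clock: 10.53
position: [0.5043, -0.1543, 0.0843]
ee_rot: [[-0.968, 0.249, -0.0], [0.249, 0.968, -0.0], [0.0, -0.0, -1.0]]
force: [-0.7, -0.8, 2.8]
opening: 0.001
grip_force: 1.5
```

>>> jog_arm:
  rows:
    - [0, 0, 0.001, 0, 0, 0, 1]
    - [0, 0, 0.001, 0, 0, 0, 1]
    - [0, 0, 0, 0, 0, 0, 1]
    - [0, 0, 0, 0, 0, 0, 1]
    - [0, 0, 0, 0, 0, 0, 1]

```text
clock: 10.95
position: [0.5044, -0.1543, 0.0824]
ee_rot: [[-0.968, 0.249, 0.0], [0.249, 0.968, -0.0], [-0.0, -0.0, -1.0]]
force: [-2.0, -0.5, 5.9]
opening: 0.002
grip_force: 2.6
```

>>> jog_arm:
  rows:
    - [0, 0, 0.001, 0, 0, 0, 1]
    - [0, 0, 0.001, 0, 0, 0, 1]
    - [0, 0, 0, 0, 0, 0, 1]
    - [0, 0, 0, 0, 0, 0, 1]
    - [0, 0, 0, 0, 0, 0, 1]

```text
clock: 11.37
position: [0.5046, -0.1544, 0.0808]
ee_rot: [[-0.968, 0.249, 0.001], [0.249, 0.968, -0.0], [-0.001, -0.0, -1.0]]
force: [-2.1, 0.4, 9.7]
opening: 0.001
grip_force: 4.5
```

>>> jog_arm:
  rows:
    - [0, 0, -0.005, 0, 0, 0, 1]
    - [0, 0, -0.015, 0, 0, 0, 1]
    - [0, 0, -0.02, 0, 0, 0, 1]
    - [0, 0, -0.01, 0, 0, 0, 1]
    - [0.001, -0.01, 0, 0, 0, 0, 1]
    - [0.002, -0.02, 0, 0, 0, 0, 1]
    - [0.002, -0.02, 0, 0, 0, 0, 1]
    - [0.002, -0.02, 0, 0, 0, 0, 1]
    - [0.002, -0.02, 0, 0, 0, 0, 1]
    - [0.002, -0.02, 0, 0, 0, 0, 1]
    - [0.002, -0.02, 0, 0, 0, 0, 1]
    - [0.002, -0.02, 0, 0, 0, 0, 1]
    - [0.002, -0.01, 0, 0, 0, 0, 1]
    - [0.001, -0.007, 0, 0, 0, 0, 1]
    - [0, 0, 0, 0, 0, 0, 1]
    - [0, 0, 0, 0, 0, 0, 1]
    - [0, 0, 0, 0, 0, 0, 1]

```text
clock: 12.78
position: [0.4454, -0.3108, 0.1301]
ee_rot: [[-0.969, 0.249, -0.0], [0.249, 0.969, 0.0], [0.0, 0.0, -1.0]]
force: [-1.0, -0.6, -0.4]
opening: -0.004
grip_force: 0.0
```

```bash
python3 - <<'E'
from bench import r
import cv2
o=r.observe();print(o["position"],o["qpos"])
im=[cv2.resize(r.snapshot(n)["pixels"][y:y+110,x:x+130],None,fx=3,fy=3,interpolation=cv2.INTER_CUBIC) for n,x,y in(("top",190,130),("side",180,130))]
cv2.imwrite("pics/c3.png",cv2.hconcat(im))
E
```

```text
[ 0.44537991 -0.31077291  0.13008942] [-3.61665536e+01  2.63472793e+01  1.07911336e+02  1.24284445e-02
  4.57710049e+01 -1.11774407e+02]
```

View pics/c3.png

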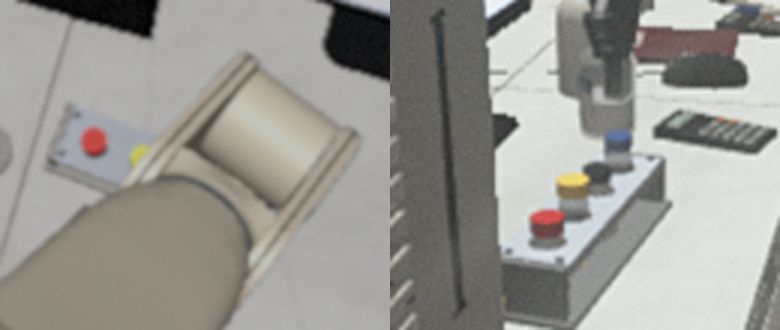

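Red and black are down, yellow is up, and the fingers are above blue (side crop (617, 140)).

>>> jog_arm:
  rows:
    - [0, 0, 0.007, 0, 0, 0, 1]
    - [0, 0, 0.012, 0, 0, 0, 1]
    - [0, 0, 0.01, 0, 0, 0, 1]
    - [0, 0, 0.005, 0, 0, 0, 1]
    - [0, 0, 0.001, 0, 0, 0, 1]
    - [0, 0, 0.001, 0, 0, 0, 1]
    - [0, 0, 0.001, 0, 0, 0, 1]
    - [0, 0, 0.001, 0, 0, 0, 1]
    - [0, 0, 0.001, 0, 0, 0, 1]
    - [0, 0, 0, 0, 0, 0, 1]
    - [0, 0, 0, 0, 0, 0, 1]
    - [0, 0, 0, 0, 0, 0, 1]

```text
clock: 13.88
position: [0.4454, -0.3115, 0.0915]
ee_rot: [[-0.968, 0.249, 0.0], [0.249, 0.968, -0.0], [-0.0, -0.0, -1.0]]
force: [-0.6, -0.1, 2.2]
opening: -0.003
grip_force: 1.2
```

>>> jog_arm:
  rows:
    - [0, 0, 0.001, 0, 0, 0, 1]
    - [0, 0, 0.001, 0, 0, 0, 1]
    - [0, 0, 0.001, 0, 0, 0, 1]
    - [0, 0, 0.001, 0, 0, 0, 1]
    - [0, 0, 0.001, 0, 0, 0, 1]
    - [0, 0, 0.001, 0, 0, 0, 1]
    - [0, 0, 0.001, 0, 0, 0, 1]
    - [0, 0, 0.001, 0, 0, 0, 1]
    - [0, 0, 0.001, 0, 0, 0, 1]
    - [0, 0, 0, 0, 0, 0, 1]
    - [0, 0, 0, 0, 0, 0, 1]
    - [0, 0, 0, 0, 0, 0, 1]

```text
clock: 14.88
position: [0.4454, -0.3115, 0.0824]
ee_rot: [[-0.968, 0.249, 0.0], [0.249, 0.968, -0.0], [-0.0, -0.0, -1.0]]
force: [-1.1, 0.2, 5.7]
opening: -0.002
grip_force: 2.6
```

>>> jog_arm:
  rows:
    - [0, 0, 0.001, 0, 0, 0, 1]
    - [0, 0, 0.001, 0, 0, 0, 1]
    - [0, 0, 0, 0, 0, 0, 1]
    - [0, 0, 0, 0, 0, 0, 1]
    - [0, 0, 0, 0, 0, 0, 1]

```text
clock: 15.3
position: [0.4456, -0.3116, 0.0808]
ee_rot: [[-0.968, 0.249, 0.001], [0.249, 0.968, -0.0], [-0.001, -0.0, -1.0]]
force: [-1.3, 2.1, 9.2]
opening: 0.004
grip_force: 4.5
```

>>> jog_arm:
  rows:
    - [0, 0, -0.005, 0, 0, 0, 1]
    - [0, 0, -0.015, 0, 0, 0, 1]
    - [0, 0, -0.02, 0, 0, 0, 1]
    - [0, 0, -0.02, 0, 0, 0, 1]
    - [0, 0, -0.02, 0, 0, 0, 1]
    - [0.01, -0.01, -0.02, 0, 0, 0, 1]
    - [0.02, -0.02, -0.02, 0, 0, 0, 1]
    - [0.02, -0.02, -0.02, 0, 0, 0, 1]
    - [0.02, -0.02, -0.01, 0, 0, 0, 1]
    - [0.02, -0.02, 0, 0, 0, 0, 1]
    - [0.01, -0.01, 0, 0, 0, 0, 1]
    - [0, 0, 0, 0, 0, 0, 1]
    - [0, 0, 0, 0, 0, 0, 1]

```text
clock: 16.38
position: [0.3231, -0.3837, 0.2303]
ee_rot: [[-0.968, 0.251, 0.0], [0.251, 0.968, 0.0], [-0.0, 0.0, -1.0]]
force: [0.2, -0.6, -0.1]
opening: 0.002
grip_force: 0.0
```

```bash
python3 - <<'E'
from bench import r
import cv2
im=[cv2.resize(r.snapshot(n)["pixels"][y:y+150,x:x+130],None,fx=3,fy=3,interpolation=cv2.INTER_CUBIC) for n,x,y in(("top",190,130),("side",180,130))]
cv2.imwrite("pics/c4.png",cv2.hconcat(im))
E
```

```text
(no output)
```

View pics/c4.png

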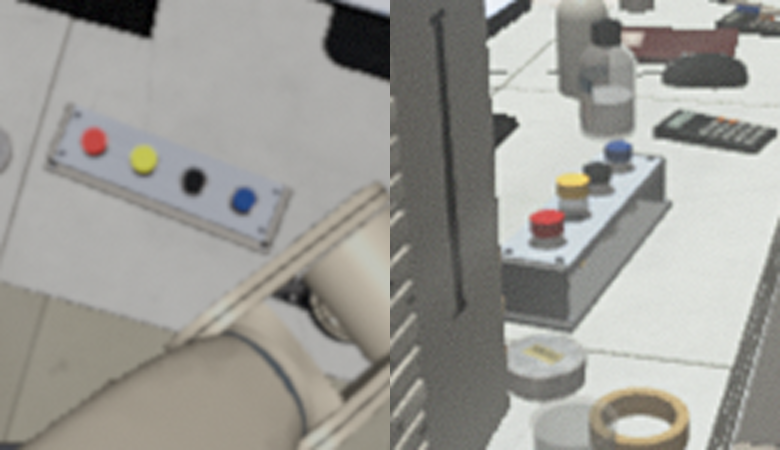

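Red, black and blue are down, yellow is up (side crop (572, 185)), and the other things haven't moved.

```bash
python3 -c "
from bench import r
print(r.close_job())"
```

```text
the job is handed in; nothing more can be done
None
```

The black, red and blue vials were pressed home in that order, with at most about 10 N read on the wrist. The yellow vial is still up, the final pictures show nothing else disturbed, and the job was handed in at about 16.5 s.

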